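# Hook and close the switch cover on a van's control box

### The arm

A 6-joint arm with a two-finger parallel gripper is mounted at the origin on the work surface. World frame = base frame: x ahead of the robot, y to its left, z up, the work surface at z = 0. Lengths are in m, angles in rad, forces in N, time in s.
With the tool pointing down it reaches from about 0.25 to 0.8 m from the base axis. Payload 8.5 kg.
Tool frame: the origin (TCP) lies at the very end of the fingers, on their centre line; the grasp point (between the pads) lies 19 mm behind it; z points along the fingers, y is the line along which they close (so a half turn about z gives the same grasp; the last joint's range is limited). The gripper opens to 85 mm and grips with 20 to 120 N. Pads are 22 mm wide; open, the fingers measure 114 mm over their backs; the gripper's body (76 mm by 85 mm) begins 54 mm behind the grasp point. The pads swing forward as they close: fully open they stand 13 mm farther back than shut.
Start: joints at [1.208, 0.238, -0.013, 1.319, 0, 1.571], TCP at [0.186, 0.491, 0.231] pointing down, gripper open.
Joint ranges: [-2.66, 2.66], [-1.03, 1.9], [-1.14, 1.46], [-1.82, 2.27], [-1.45, 1.34], [-3.14, 3.14]. Speed limits (rad/s): [2.22, 2.22, 2.79, 3.14, 3.14, 3.14].

### API

Orientations are given as a unit quaternion [w, x, y, z].
In Python, from station import ctrl gives the robot as it stands. The module is installed in compiled form; this text tells all that it offers.
- The arm moves only by the tool apply_moves, never from a script. Its argument "increments" is a list of rows, each a list of 7 numbers: the shift along the tool's x, y, z in cm, then the turn, a rotation vector about the tool's x, y, z in units of 5 degrees (1.0 is 5 degrees), then the opening, from 0 (shut) to 1 (fully open). In form: [[x, y, z, ax, ay, az, jaw], ...]. A call has 1 to 12 rows; each row shifts and turns the commanded pose from where the row before left it, along the tool's axes as they then stand; what a row does not reach is not made up. A row lasts 1/8 s, in which the tool goes at most 62.5 mm and 10.7 degrees, less where a joint would pass 70% of its speed; a pose out of reach is approached as far as the arm can. A call is refused whole if a number of a shift passes 6.25 or a number of a turn 1, either way. A call with a gripper value outside its range is refused whole. The fingers move at their own pace and stop on an object; the grip force is fixed at half the most. Time passes only in rows, so rows that do not move let the fingers close. It gives the time, the measured TCP pose, the force, the opening and the grip force at its end, in the units of the state.
- ctrl.get_state(): the state, without advancing time (a new reading comes with each control period).
- ctrl.read_camera(name): name is "side" or "top" or "wrist"; returns a dict with "image" (384x512x3 uint8, red, green, blue), "z_map" (384x512 float32, m along the optical axis (not along the pixel's ray), 0 where there is no reading), "fx", "fy", "cx", "cy" (pixels), "rvec" (rotation vector, rad) and "tvec" (3), from world to camera coordinates, as OpenCV has them. Camera axes: x right, y down, z forward; pixel columns grow to the right and rows downward; lengths in m; the calibration is good to about 2 mm. The wrist camera is an equidistant fisheye: a pixel r from the principal point sees the ray r / f radians off the axis. A picture is of the moment at which its call begins.
- ctrl.sign_off(): hands the job in; it is judged then, once.
The state is a dict: "time": time; "qpos": joint angles; "qvel": joint speeds; "joint_efforts": joint torques, N m; "position": TCP position; "ee_rot": TCP orientation; "contact_force": force on the tool from outside, world axes, zero at the start; "ft_torque": the same for the moment, N m; "finger_gap": opening from 0.0 (shut) to 1.0 (fully open); "grasp_force": force on a finger pad.
Only numpy, scipy, OpenCV 4.12 (cv2) and the standard library are available. Lean on these libraries where they do the work, as an engineer would, in place of code of your own. Each camera call takes 0.05 s, during which the arm holds its last target. There are 200 camera calls.

### The job

Take the switch cover out of the parts bay, lay it flat on the rubber mat and let go, so that you can take it again by its other pair of sides. Then put it on the open control box: tilt it to tuck its orange tab under the box's yellow lip, lower the free end and close it flat on the rim. Press the closed cover down with about 15 N for a moment to bed it on its seal (never above 40 N), then let go and leave the other things on the bench as they are.

Things in the scene. Friction and masses are not known exactly. Their poses are not given: they have to be found in the camera images.
- cover: Loose switch cover: dark plate 56 (x) x 60 (y) x 14 mm, three blue buttons on top. Origin: centre of the plate's underside; z up. An orange tab (44 mm wide, 4 mm thick, flush with the underside) sticks 11 mm out of its -x edge. White ribs under it, 5 mm deep: one at x = 19 to 23 mm, two from x = -14 to 19 mm with outer faces at y = +-23.5 mm. Lying on its ribs, the origin is 5 mm up. 100 to 200 g.
- cover_tab (a point): Middle of the end face of the cover's orange tab, at (-39, 0, 2) mm of the cover.
- box: Open grey control box, fixed, 58 mm wide. Origin: at bench height, straight below where the closed cover's origin comes; same axes as the closed cover. Flat rim (black seal) at z = 45 mm, mouth from x = -17 to 24.5 and y = -25 to 25 mm, front wall to x = 28.5 mm. At -x, nearer the robot, a ledge at rim height for the tab ends at an upright housing (x = -40.5 to -58 mm, top at z = 70 mm).
- box_rim (a point): Where the cover's origin is when closed: on the box's axis at rim height, (0, 0, 45) mm of the box. The cover then lies on the rim, tab in the slot under the lip, ribs in the mouth, with 1.5 mm of play each way.
- box_lip (a point): Middle of the lower edge of the box's yellow lip, at (-34, 0, 52.5) mm of the box. The lip reaches from the housing over the ledge, full width, 4.5 mm thick; under it is a slot 7.5 mm high and 6.5 mm deep, open towards +x, for the cover's tab.
- bay: Fixed parts bay in which the cover starts: aluminium base 120 (x) x 80 x 8 mm; two clear upright cheeks along x, 68 mm apart inside, from x = -45 to 45 mm and up to z = 50 mm. Open above and at both x ends. Origin: centre of its underside. The cover lies between the cheeks, x axes alike, so only its x ends can be gripped.
- mat: Black rubber mat, fixed, 170 x 170 x 4 mm. Origin: centre of its underside.
- tape: Bystander, not to be disturbed: blue roll of tape, a ring 64 mm across and 19 mm high, lying flat.
- wrench: Bystander, not to be disturbed: steel spanner lying on the bench.
- screwdriver: Bystander, not to be disturbed: screwdriver lying on the bench.
- spray_can: Bystander, not to be disturbed: upright can, 56 mm across and 90 mm high.
- tin: Bystander, not to be disturbed: plain steel tin, 60 mm across and 50 mm high.
- meter: Bystander, not to be disturbed: yellow test meter lying flat, 64 x 96 x 34 mm.
- plug: Bystander, not to be disturbed: black three-pin plug lying pins up, 44 x 50 x 38 mm.
Things that resemble listed ones, but are neither listed nor needed, are in the scene too. Leave any red look-alike of the cover alone. What is shaped like the mat but brown is not meant.

How it is judged:
By the outcome, as a careful person would: the job done as asked, in the order asked, and still so for the second after the job is handed in, with the robot touching nothing.
It also fails if it takes over 72 s, if anything falls off the work surface, if the arm or the gripper's body presses on something with over 40 N, if the wrist force passes 120 N, or if a joint passes its speed limit or range.

## Working session

There is one attempt and no reset: what is moved stays moved. The work goes in short steps, Python scripts to look and compute and a tool call to move; the robot and the scene stay as the last step left them, time stands still between calls to the robot, and variables do not carry over. Pictures are saved under pics/ and viewed, at most 10 in all, crops included, and the job is handed in when it is done.

Besides the shell and the picture viewer there is one more tool, called after "Emit:" in YAML: its name, and indented under it one key for each argument. apply_moves: Moves the arm, as the interface text tells. Its arguments: {"type":"object","properties":{"increments":{"type":"array","items":{"type":"array","items":{"type":"number"}}}},"required":["increments"]}

```bash
mkdir -p pics; cat > h.py <<'E'
import numpy as np, cv2
from station import ctrl
from scipy.spatial.transform import Rotation as R
def cam(n):
    c=ctrl.read_camera(n); c['R']=R.from_rotvec(np.ravel(c['rvec'])).as_matrix(); c['t']=np.ravel(c['tvec']); return c
def pts(c):
    v,u=np.mgrid[:384,:512]; z=c['z_map']
    P=np.stack([(u-c['cx'])/c['fx']*z,(v-c['cy'])/c['fy']*z,z],-1)
    return (P-c['t'])@c['R']   # world
def save(c,n,s=1): cv2.imwrite('pics/'+n,cv2.resize(c['image'][:,:,::-1],None,fx=s,fy=s))
E
python3 - <<'E'
from h import *
for n in('top','side'):
    c=cam(n); save(c,n+'1.png',1.5); np.savez(n+'1.npz',**c)
    print(n,c['fx'],c['cx'],c['cy'],-c['R'].T@c['t'],c['R'][2])
s=ctrl.get_state(); print(s['position'],s['ee_rot'],s['time'],s['finger_gap'])
E
```

```text
top 402.76561950473933 256.54431359369977 187.25279826846307 [ 0.34458325 -0.00893311  1.33260253] [ 0.15008146 -0.0046899  -0.98866251]
side 378.14220996514587 258.387715839739 191.19629622285117 [ 0.15534826 -0.86268261  0.63777543] [ 0.3254535   0.77827749 -0.53699551]
[0.18617012 0.49048599 0.23075045] [-1.09194598e-04  1.80392083e-01  9.83594577e-01 -6.26640325e-04] 0.1 1.0006885002381578
```

View pics/top1.png

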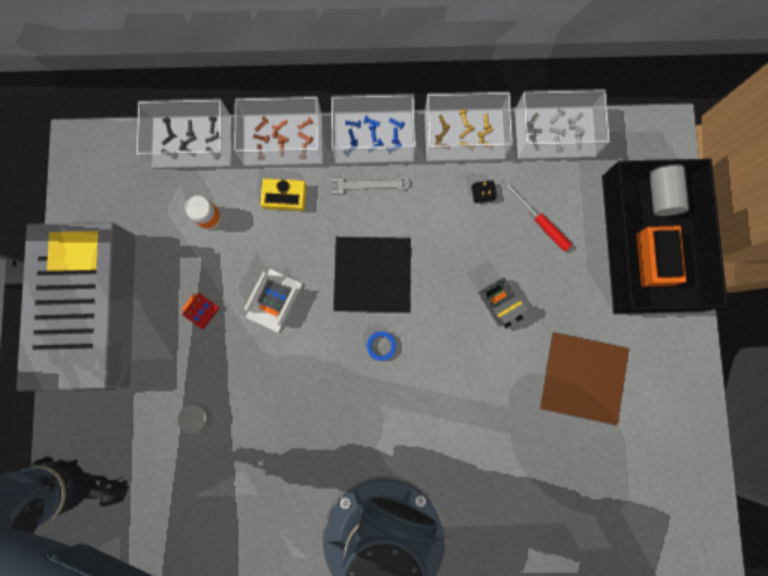

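View pics/side1.png

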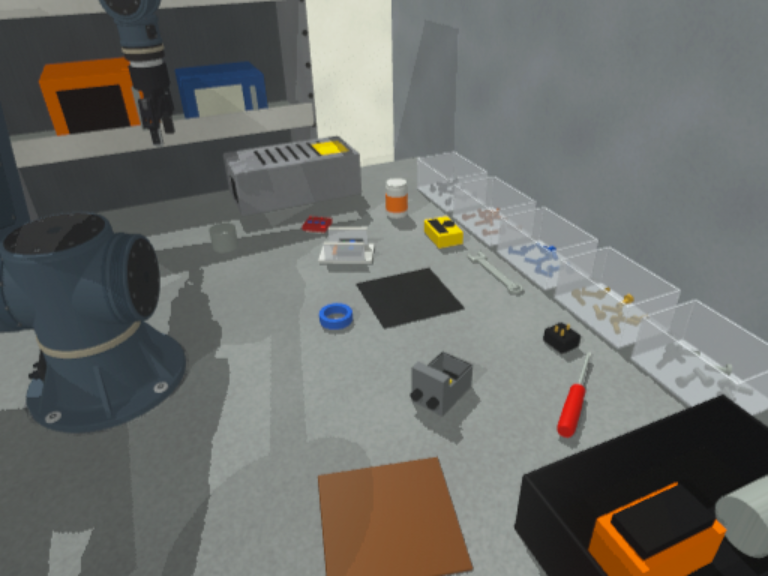

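The top view shows the bay at (273,300) with its cover, tab towards the robot. The mat is at (372,274), the box at (505,300) with its yellow lip at (510,310), and the red decoy at (200,311). The side view agrees.

```bash
cat >> h.py <<'E'
def ray(c,u,v,z):
    d=c['R'].T@np.array([(u-c['cx'])/c['fx'],(v-c['cy'])/c['fy'],1]); o=-c['R'].T@c['t']
    return o+d*(z-o[2])/d[2]
E
python3 - <<'E'
from h import *
c=dict(np.load('top1.npz')); P=pts(c); im=c['image']; hsv=cv2.cvtColor(im,cv2.COLOR_RGB2HSV)
H,S,V=[hsv[...,i].astype(int) for i in range(3)]
v,u=np.mgrid[:384,:512]
def win(x0,x1,y0,y1): return (u*1.5>x0)&(u*1.5<x1)&(v*1.5>y0)&(v*1.5<y1)
def rep(n,m,zp):
    m=m.astype(np.uint8); q=np.argwhere(m)[:,::-1].astype(np.float32)
    w=np.array([ray(c,a,b,zp)[:2] for a,b in q],np.float32)*1000
    r=cv2.minAreaRect(w); print(n,len(q),'cen',w.mean(0).round(1),'rect',np.round(r[0],1),np.round(r[1],1),round(r[2],1),'zmed',np.median(P[m>0][:,2]).round(4))
B=win(235,310,260,340)
rep('tab',B&(H<20)&(S>120),.017)
rep('blue',B&(H>95)&(H<125)&(S>100),.03)
rep('baywhite',B&(S<40)&(V>165),.008)
rep('bayhigh',B&(P[...,2]>.04),.05)
rep('bay',B&(P[...,2]>.005),.008)
rep('mat',win(320,420,225,320)&(V<60),.004)
X=win(470,545,260,335)
rep('lip',X&(H>20)&(H<35)&(S>100),.057)
rep('house',X&(P[...,2]>.062),.07)
rep('rim',X&(P[...,2]>.04)&(P[...,2]<.05),.045)
rep('boxor',X&(H<18)&(S>120),.045)
import sys
w=np.hstack([cv2.resize(im[165:230,150:215],None,fx=6,fy=6,interpolation=2),cv2.resize(im[170:235,305:370],None,fx=6,fy=6,interpolation=2)])
cv2.imwrite('pics/crop1.png',w[:,:,::-1])
E
```

```text
tab 46 cen [487.7 241. ] rect [487.6 240.7] [43.1 10.9] 66.8 zmed 0.0178
blue 45 cen [520.8 224.4] rect [521.3 224.7] [44.3 13.2] 64.1 zmed 0.0278
baywhite 379 cen [502.5 238.6] rect [512.5 237.5] [ 90.9 120.1] 63.6 zmed 0.0099
bayhigh 158 cen [509.9 233.6] rect [509.6 224.9] [147.3 161.4] 89.5 zmed 0.0503
bay 1044 cen [511.8 235.9] rect [510.6 234.1] [161.2 173.3] 88.4 zmed 0.023
mat 2458 cen [563.   12.5] rect [563.8  12.8] [167.  166.1] 88.1 zmed 0.0043
lip 53 cen [ 472.3 -275.7] rect [ 473.3 -268.9] [59.1 41.2] 75.8 zmed 0.0564
house 115 cen [ 463.1 -280.1] rect [ 487.7 -259.4] [134.2 115.2] 3.3 zmed 0.0703
rim 152 cen [ 493.2 -263.1] rect [ 491.4 -265.3] [84.9 59.2] 28.5 zmed 0.0451
boxor 49 cen [ 498.5 -256.9] rect [ 498.2 -256.6] [13.2 37.1] 29.1 zmed 0.0212
```

View pics/crop1.png

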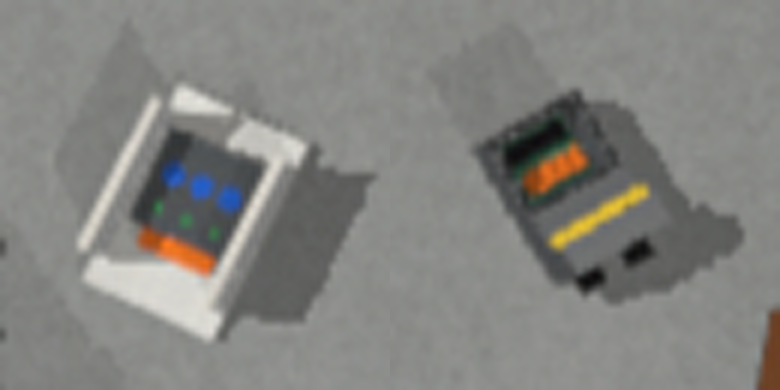

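The left crop shows the cover between the cheeks, with the orange tab at the lower left towards the robot. In the right crop, the box has its lip facing the robot and its mouth at the upper left. The estimates are good enough to start moving.

```bash
cat >> h.py <<'E'
def q2R(q): return R.from_quat([q[1],q[2],q[3],q[0]])
def target(yaw_y,tilt=0):  # tool down, tool y at yaw_y deg
    y=np.array([np.cos(np.radians(yaw_y)),np.sin(np.radians(yaw_y)),0]); z=np.array([0,0,-1.])
    return R.from_matrix(np.stack([np.cross(y,z),y,z],1))*R.from_euler('y',tilt,degrees=True)
def plan(p,rot):
    s=ctrl.get_state(); r=q2R(s['ee_rot'])
    d=r.inv().apply(np.array(p)-s['position'])*100
    t=np.degrees((r.inv()*rot).as_rotvec())/5
    print('t',round(s['time'],2),'pos',s['position'].round(4),'yawY',np.degrees(np.arctan2(*r.as_matrix()[1::-1,1])).round(2),'axes z',r.as_matrix()[:,2].round(4))
    print('shift first(cm)',d.round(2),'then turn(units)',t.round(2),'| shift after turn',(rot.inv().apply(np.array(p)-s['position'])*100).round(2),'q',np.round(s['qpos'],2),'F',np.round(s['contact_force'],1),'gap',round(s['finger_gap'],3))
E
python3 - <<'E'
from h import *
for a in(-25.5,154.5): plan([.518,.2266,.16],target(a))
E
```

```text
t 0.1 pos [0.1862 0.4905 0.2308] yawY 69.21 axes z [-4.0e-04 -1.2e-03 -1.0e+00]
shift first(cm) [-40.39 -12.89   7.09] then turn(units) [-1.000e-02  1.000e-02  1.894e+01] | shift after turn [-9.53 41.31  7.08] q [ 1.21  0.24 -0.01  1.32 -0.    1.57] F [-0.3 -0.6 -0.1] gap 1.001
t 0.1 pos [0.1862 0.4905 0.2308] yawY 69.21 axes z [-4.0e-04 -1.2e-03 -1.0e+00]
shift first(cm) [-40.39 -12.89   7.09] then turn(units) [-1.000e-02 -1.000e-02 -1.706e+01] | shift after turn [  9.53 -41.31   7.08] q [ 1.21  0.24 -0.01  1.32 -0.    1.57] F [-0.3 -0.6 -0.1] gap 1.001
```

Emit:
apply_moves:
  increments:
    - [-4.04, -1.29, 0.71, 0, 0, 0, 1]
    - [-4.04, -1.29, 0.71, 0, 0, 0, 1]
    - [-4.04, -1.29, 0.71, 0, 0, 0, 1]
    - [-4.04, -1.29, 0.71, 0, 0, 0, 1]
    - [-4.04, -1.29, 0.71, 0, 0, 0, 1]
    - [-4.04, -1.29, 0.71, 0, 0, 0, 1]
    - [-4.04, -1.29, 0.71, 0, 0, 0, 1]
    - [-4.04, -1.29, 0.71, 0, 0, 0, 1]
    - [-4.04, -1.29, 0.71, 0, 0, 0, 1]
    - [-4.04, -1.29, 0.71, 0, 0, 0, 1]
    - [0, 0, 0, 0, 0, 1, 1]
    - [0, 0, 0, 0, 0, 1, 1]

```text
time: 1.6
position: [0.5184, 0.226, 0.1596]
ee_rot: [-0.001, 0.267, 0.964, -0.0]
contact_force: [-0.9, -0.1, -0.3]
finger_gap: 0.998
grasp_force: 0.0
```

Emit:
apply_moves:
  increments:
    - [0, 0, 0, 0, 0, 1, 1]
    - [0, 0, 0, 0, 0, 1, 1]
    - [0, 0, 0, 0, 0, 1, 1]
    - [0, 0, 0, 0, 0, 1, 1]
    - [0, 0, 0, 0, 0, 1, 1]
    - [0, 0, 0, 0, 0, 1, 1]
    - [0, 0, 0, 0, 0, 1, 1]
    - [0, 0, 0, 0, 0, 1, 1]
    - [0, 0, 0, 0, 0, 1, 1]
    - [0, 0, 0, 0, 0, 1, 1]
    - [0, 0, 0, 0, 0, 1, 1]
    - [0, 0, 0, 0, 0, 1, 1]

```text
time: 3.1
position: [0.518, 0.2267, 0.1599]
ee_rot: [-0.0, 0.713, 0.701, -0.0]
contact_force: [0.1, 0.2, -0.4]
finger_gap: 1.0
grasp_force: 0.0
```

Emit:
apply_moves:
  increments:
    - [0, 0, 0, 0, 0, 1, 1]
    - [0, 0, 0, 0, 0, 1, 1]
    - [0, 0, 0, 0, 0, 1, 1]
    - [0, 0, 0, 0, 0, 1, 1]
    - [0, 0, 0, 0, 0, 0.9, 1]
    - [0, 0, 0, 0, 0, 0, 1]

```text
time: 3.85
position: [0.518, 0.2267, 0.16]
ee_rot: [-0.0, 0.845, 0.535, -0.0]
contact_force: [0.9, 0.2, -0.9]
finger_gap: 1.002
grasp_force: 0.0
```

```bash
python3 - <<'E'
from h import *
plan([.518,.2266,.1],target(-25.5))
c=cam('wrist'); save(c,'w1.png',1.5); np.savez('w1.npz',**c); print(c['fx'],c['cx'],c['cy'],-c['R'].T@c['t'],c['R'][2])
E
```

```text
t 3.85 pos [0.518  0.2267 0.16  ] yawY -25.26 axes z [-6.e-04 -4.e-04 -1.e+00]
shift first(cm) [-0.01  0.    6.  ] then turn(units) [-0.    0.01  0.05] | shift after turn [-0.01  0.    6.  ] q [ 0.41  0.34 -0.06  1.18 -0.    2.42] F [ 0.9  0.2 -0.9] gap 1.002
297.3186396354542 254.3234210434801 191.86311061705356 [0.5518533  0.29937451 0.30373502] [-0.13278796 -0.27963565 -0.9508792 ]
```

View pics/w1.png

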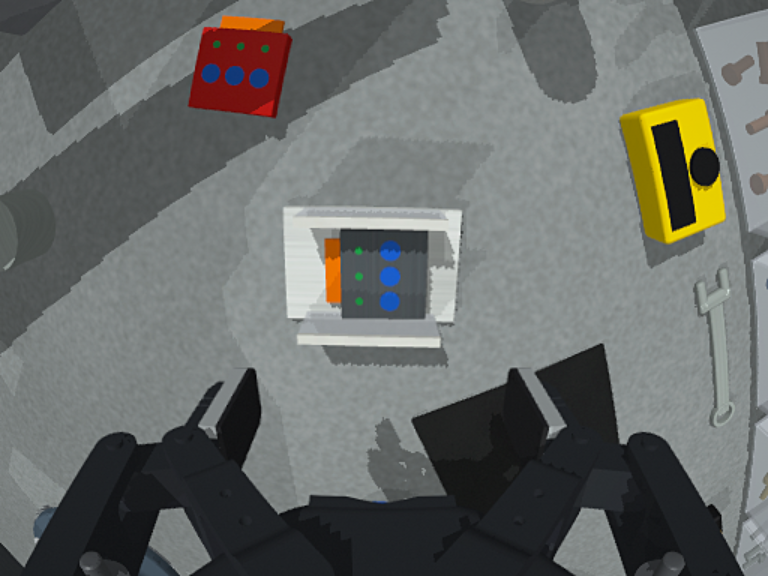

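The wrist view has the cover at (385,275), aligned with the bay: tab at (333,270), blue buttons at (390,250..301). Next I measure it with fisheye rays.

```bash
cat >> h.py <<'E'
def fray(c,uv,z):
    uv=np.atleast_2d(uv).astype(float); x=(uv[:,0]-c['cx'])/c['fx']; y=(uv[:,1]-c['cy'])/c['fy']; r=np.hypot(x,y)+1e-9
    d=np.stack([np.sin(r)*x/r,np.sin(r)*y/r,np.cos(r)],1)@c['R']; o=-c['R'].T@c['t']
    return o+d*((z-o[2])/d[:,2])[:,None]
def masks(c):
    h=cv2.cvtColor(c['image'],cv2.COLOR_RGB2HSV).astype(int); return h[...,0],h[...,1],h[...,2],np.mgrid[:384,:512][1],np.mgrid[:384,:512][0]
def blobs(m,c,z,mn=15):
    n,_,st,ce=cv2.connectedComponentsWithStats(m.astype(np.uint8)); out=[]
    for i in range(1,n):
        if st[i,4]>=mn: out.append((int(st[i,4]),ce[i].round(1),(fray(c,ce[i],z)[0,:2]*1000).round(1)))
    return out
def frect(m,c,z):
    w=(fray(c,np.argwhere(m)[:,::-1],z)[:,:2]*1000).astype(np.float32); return cv2.minAreaRect(w),w.mean(0)
E
python3 - <<'E'
from h import *
c=dict(np.load('w1.npz')); H,S,V,u,v=masks(c)
B=(u>190)&(u<310)&(v>135)&(v<235)
for b in blobs(B&(H>95)&(H<125)&(S>100),c,.028): print('blue',b)
for b in blobs(B&(H>50)&(H<80)&(S>100),c,.027,5): print('green',b)
t=B&(H<20)&(S>150); print('tab',frect(t,c,.017))
p=(u>226)&(u<290)&(v>150)&(v<216)&(V<95); print('plate',frect(p,c,.027), p.sum())
print('cheeks/bay', frect((u>185)&(u<312)&(v>135)&(v<216)&(V>190)&(S<30),c,.008))
E
```

```text
blue (160, array([259.7, 166.7]), array([528.7, 238.9]))
blue (156, array([259.5, 183.8]), array([521.4, 223.6]))
blue (150, array([259.4, 200.4]), array([514.1, 208.1]))
green (24, array([238.9, 166.7]), array([510.7, 247.2]))
green (24, array([238.9, 183.7]), array([503.2, 232. ]))
green (22, array([239.1, 200.1]), array([495.9, 216.7]))
tab (((487.167236328125, 240.09751892089844), (44.042274475097656, 10.23377799987793), 64.87455749511719), array([487.429  , 240.32147], dtype=float32))
plate (((518.1725463867188, 225.42657470703125), (59.968833923339844, 55.96342468261719), 63.36598587036133), array([518.5006 , 226.72998], dtype=float32)) 2763
cheeks/bay (((510.7439880371094, 230.65187072753906), (79.31702423095703, 120.6021957397461), 63.57703399658203), array([503.12537, 238.71928], dtype=float32))
```

Emit:
apply_moves:
  increments:
    - [-0.1, 0.03, 2, 0, 0, 0.05, 1]
    - [0, 0, 2.5, 0, 0, 0, 1]
    - [0, 0, 2.5, 0, 0, 0, 1]
    - [0, 0, 2.5, 0, 0, 0, 1]
    - [0, 0, 2, 0, 0, 0, 1]
    - [0, 0, 1.5, 0, 0, 0, 1]
    - [0, 0, 1, 0, 0, 0, 1]
    - [0, 0, 0.45, 0, 0, 0, 1]
    - [0, 0, 0, 0, 0, 0, 1]

```text
time: 5.03
position: [0.5182, 0.2258, 0.0159]
ee_rot: [0.0, 0.846, 0.533, 0.0]
contact_force: [-0.3, -0.2, -0.6]
finger_gap: 1.002
grasp_force: 0.0
```

Emit:
apply_moves:
  increments:
    - [0, 0, 0, 0, 0, 0, 0.5]
    - [0, 0, 0, 0, 0, 0, 0.5]
    - [0, 0, 0, 0, 0, 0, 0.5]
    - [0, 0, 0, 0, 0, 0, 0.5]
    - [0, 0, 0, 0, 0, 0, 0.5]
    - [0, 0, 0, 0, 0, 0, 0.5]

```text
time: 5.78
position: [0.5184, 0.2259, 0.0169]
ee_rot: [0.0, 0.846, 0.533, 0.001]
contact_force: [-1.4, -0.7, 7.2]
finger_gap: 0.631
grasp_force: 62.4
```

Emit:
apply_moves:
  increments:
    - [0, 0, -0.5, 0, 0, 0, 0.5]
    - [0, 0, -1.5, 0, 0, 0, 0.5]
    - [0, 0, -2.5, 0, 0, 0, 0.5]
    - [0, 0, -2.5, 0, 0, 0, 0.5]
    - [0, 0, -2.5, 0, 0, 0, 0.5]
    - [0, 0, -1, 0, 0, 0, 0.5]
    - [0, 0, 0, 0, 0, 0, 0.5]

```text
time: 6.65
position: [0.5184, 0.2259, 0.1214]
ee_rot: [0.0, 0.846, 0.533, 0.001]
contact_force: [0.5, 0.3, -2.0]
finger_gap: 0.626
grasp_force: 63.5
```

```bash
python3 - <<'E'
from h import *
plan([.5635,.0127,.12],target(29))
E
```

```text
t 6.65 pos [0.5184 0.2259 0.1214] yawY -25.54 axes z [ 1.2e-03  4.0e-04 -1.0e+00]
shift first(cm) [-17.29  13.26   0.14] then turn(units) [ 1.000e-02 -0.000e+00 -1.091e+01] | shift after turn [-20.83  -6.39   0.14] q [ 0.41  0.36 -0.12  1.08 -0.    2.43] F [ 0.5  0.3 -2. ] gap 0.626
```

Held (about 2 N of weight), so on to the mat.

Emit:
apply_moves:
  increments:
    - [-1.7, 1.3, 0, 0, 0, 0, 0.5]
    - [-3.5, 2.7, 0, 0, 0, 0, 0.5]
    - [-3.5, 2.7, 0, 0, 0, 0, 0.5]
    - [-3.5, 2.7, 0, 0, 0, 0, 0.5]
    - [-3.5, 2.7, 0, 0, 0, 0, 0.5]
    - [-1.6, 1.2, 0, 0, 0, 0, 0.5]
    - [0, 0, 0, 0, 0, -1, 0.5]
    - [0, 0, 0, 0, 0, -1, 0.5]
    - [0, 0, 0, 0, 0, -1, 0.5]
    - [0, 0, 0, 0, 0, -1, 0.5]
    - [0, 0, 0, 0, 0, -1, 0.5]
    - [0, 0, 0, 0, 0, -1, 0.5]

```text
time: 8.15
position: [0.5629, 0.0123, 0.12]
ee_rot: [-0.001, 0.678, 0.735, -0.001]
contact_force: [0.2, 0.9, -2.0]
finger_gap: 0.628
grasp_force: 63.5
```

Emit:
apply_moves:
  increments:
    - [0, 0, 0, 0, 0, -1, 0.5]
    - [0, 0, 0, 0, 0, -1, 0.5]
    - [0, 0, 0, 0, 0, -1, 0.5]
    - [0, 0, 0, 0, 0, -1, 0.5]
    - [0, 0, 0, 0, 0, -0.9, 0.5]
    - [0, 0, 2, 0, 0, 0, 0.5]
    - [0, 0, 3, 0, 0, 0, 0.5]
    - [0, 0, 2, 0, 0, 0, 0.5]
    - [0, 0, 1.5, 0, 0, 0, 0.5]
    - [0, 0, 1, 0, 0, 0, 0.5]
    - [0, 0, 0.5, 0, 0, 0, 0.5]
    - [0, 0, 0.3, 0, 0, 0, 0.5]

```text
time: 9.65
position: [0.5638, 0.0123, 0.0179]
ee_rot: [0.0, 0.508, 0.861, 0.0]
contact_force: [-0.3, -0.2, -1.2]
finger_gap: 0.63
grasp_force: 63.5
```

Emit:
apply_moves:
  increments:
    - [0, 0, 0.2, 0, 0, 0, 0.5]
    - [0, 0, 0.1, 0, 0, 0, 0.5]
    - [0, 0, 0.1, 0, 0, 0, 0.5]
    - [0, 0, 0.05, 0, 0, 0, 0.5]
    - [0, 0, 0, 0, 0, 0, 0.5]

```text
time: 10.28
position: [0.5635, 0.0123, 0.0133]
ee_rot: [-0.0, 0.508, 0.861, -0.0]
contact_force: [0.3, 1.2, -1.0]
finger_gap: 0.628
grasp_force: 63.5
```

Emit:
apply_moves:
  increments:
    - [0, 0, 0.05, 0, 0, 0, 0.5]
    - [0, 0, 0.05, 0, 0, 0, 0.5]
    - [0, 0, 0, 0, 0, 0, 0.5]

```text
time: 10.65
position: [0.5636, 0.0123, 0.0129]
ee_rot: [0.0, 0.508, 0.861, 0.0]
contact_force: [-2.6, 0.2, 4.8]
finger_gap: 0.63
grasp_force: 64.3
```

Contact made (about 5 N). I'll release, raise and look.

Emit:
apply_moves:
  increments:
    - [0, 0, 0, 0, 0, 0, 1]
    - [0, 0, 0, 0, 0, 0, 1]
    - [0, 0, 0, 0, 0, 0, 1]
    - [0, 0, 0, 0, 0, 0, 1]
    - [0, 0, -1.5, 0, 0, 0, 1]
    - [0, 0, -3, 0, 0, 0, 1]
    - [0, 0, -4, 0, 0, 0, 1]
    - [0, 0, -4, 0, 0, 0, 1]
    - [0, 0, -2, 0, 0, 0, 1]
    - [0, 0, 0, 0, 0, -1, 1]
    - [0, 0, 0, 0, 0, -1, 1]
    - [0, 0, 0, 0, 0, -1, 1]

```text
time: 12.15
position: [0.5635, 0.0124, 0.1586]
ee_rot: [0.0, 0.39, 0.921, 0.0]
contact_force: [-0.3, 0.4, 0.0]
finger_gap: 0.999
grasp_force: 0.0
```

Emit:
apply_moves:
  increments:
    - [0, 0, 0, 0, 0, -1, 1]
    - [0, 0, 0, 0, 0, -1, 1]
    - [0, 0, 0, 0, 0, -1, 1]
    - [0, 0, 0, 0, 0, -1, 1]
    - [0, 0, 0, 0, 0, -1, 1]
    - [0, 0, 0, 0, 0, -1, 1]
    - [0, 0, 0, 0, 0, -1, 1]
    - [0, 0, 0, 0, 0, -1, 1]
    - [0, 0, 0, 0, 0, -1, 1]
    - [0, 0, 0, 0, 0, -1, 1]
    - [0, 0, 0, 0, 0, -1, 1]
    - [0, 0, 0, 0, 0, -1, 1]

```text
time: 13.65
position: [0.5635, 0.0124, 0.1584]
ee_rot: [0.0, -0.123, 0.992, -0.0]
contact_force: [-0.7, 0.2, -0.2]
finger_gap: 1.001
grasp_force: 0.0
```

Emit:
apply_moves:
  increments:
    - [0, 0, 0, 0, 0, -1, 1]
    - [0, 0, 0, 0, 0, -1, 1]
    - [0, 0, 0, 0, 0, -1, 1]
    - [0, 0, 0, 0, 0, 0, 1]

```text
time: 14.15
position: [0.5636, 0.0123, 0.1583]
ee_rot: [0.0, -0.25, 0.968, -0.0]
contact_force: [0.5, 0.3, -0.0]
finger_gap: 0.997
grasp_force: 0.0
```

```bash
python3 - <<'E'
from h import *
plan([.5635,.0127,.1],target(119))
c=cam('wrist'); save(c,'w2.png',1.5); np.savez('w2.npz',**c)
H,S,V,u,v=masks(c)
for b in blobs((H>95)&(H<125)&(S>100)&(v<230),c,.024): print('blue',b)
t=(H<20)&(S>150)&(v<230)&(u>120)&(u<400); print('tab',t.sum(),frect(t,c,.013))
E
```

```text
t 14.15 pos [0.5636 0.0123 0.1583] yawY 118.93 axes z [ 9.e-04 -1.e-04 -1.e+00]
shift first(cm) [-0.01  0.04  5.83] then turn(units) [-0.01  0.01 -0.01] | shift after turn [-0.01  0.04  5.83] q [ 0.02  0.34 -0.06  1.17 -0.   -0.48] F [ 0.5  0.3 -0. ] gap 0.997
blue (2087, array([319.1,  31.4]), array([407.3,  -4.4]))
blue (53, array([246.8, 139.2]), array([531.2, -12.6]))
blue (146, array([235.4, 184.9]), array([576.1,  -1. ]))
blue (148, array([252.8, 185. ]), array([567.9,  14. ]))
blue (147, array([270.1, 185. ]), array([559.7,  28.8]))
tab 534 (((534.5765380859375, -4.719316482543945), (11.024614334106445, 44.274322509765625), 28.77447509765625), array([534.6206   ,  -4.6687503], dtype=float32))
```

View pics/w2.png

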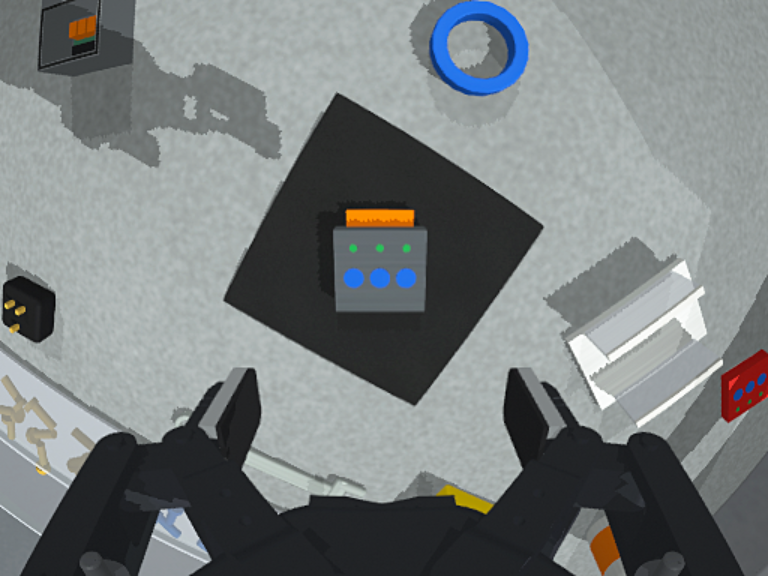

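The cover lies flat on the mat at (380,265), with the tab at (380,217) and yaw 28.8°. It is lined up with the gripper's new orientation.

Emit:
apply_moves:
  increments:
    - [0, -0.07, 2, 0, 0, 0, 1]
    - [0, 0, 3, 0, 0, 0, 1]
    - [0, 0, 3, 0, 0, 0, 1]
    - [0, 0, 3, 0, 0, 0, 1]
    - [0, 0, 2, 0, 0, 0, 1]
    - [0, 0, 1, 0, 0, 0, 1]
    - [0, 0, 0.68, 0, 0, 0, 1]
    - [0, 0, 0, 0, 0, 0, 1]
    - [0, 0, 0, 0, 0, 0, 0.5]
    - [0, 0, 0, 0, 0, 0, 0.5]
    - [0, 0, 0, 0, 0, 0, 0.5]
    - [0, 0, 0, 0, 0, 0, 0.5]

```text
time: 15.7
position: [0.5643, 0.0117, 0.0118]
ee_rot: [0.001, -0.25, 0.968, -0.0]
contact_force: [-1.8, 0.1, 8.2]
finger_gap: 0.681
grasp_force: 63.1
```

Emit:
apply_moves:
  increments:
    - [0, 0, 0, 0, 0, 0, 0.5]
    - [0, 0, 0, 0, 0, 0, 0.5]
    - [0, 0, -1, 0, 0, 0, 0.5]
    - [0, 0, -2, 0, 0, 0, 0.5]
    - [0, 0, -3, 0, 0, 0, 0.5]
    - [0, 0, -3, 0, 0, 0, 0.5]
    - [0, 0, -3, 0, 0, 0, 0.5]
    - [0, 0, -2, 0, 0, 0, 0.5]
    - [0, 0, -1, 0, 0, 0, 0.5]
    - [0, 0, 0, 0, 0, 0, 0.5]

```text
time: 16.95
position: [0.5641, 0.0117, 0.161]
ee_rot: [0.0, -0.25, 0.968, -0.0]
contact_force: [-0.9, -0.5, -2.1]
finger_gap: 0.677
grasp_force: 65.0
```

```bash
python3 - <<'E'
from h import *
plan([.5225,-.248,.16],target(119))
E
```

```text
t 16.95 pos [0.5641 0.0117 0.161 ] yawY 118.96 axes z [ 1.e-03 -1.e-04 -1.e+00]
shift first(cm) [ 16.21 -20.71   0.1 ] then turn(units) [-0.01  0.01 -0.01] | shift after turn [ 16.23 -20.7    0.1 ] q [ 0.02  0.34 -0.06  1.18 -0.   -0.48] F [-0.9 -0.5 -2.1] gap 0.677
```

Emit:
apply_moves:
  increments:
    - [0.8, -1.05, 0, 0, 0, 0, 0.5]
    - [1.9, -2.45, 0, 0, 0, 0, 0.5]
    - [2.7, -3.45, 0, 0, 0, 0, 0.5]
    - [2.7, -3.45, 0, 0, 0, 0, 0.5]
    - [2.7, -3.45, 0, 0, 0, 0, 0.5]
    - [2.7, -3.45, 0, 0, 0, 0, 0.5]
    - [1.9, -2.4, 0, 0, 0, 0, 0.5]
    - [0.8, -1.0, 0, 0, 0, 0, 0.5]
    - [0, 0, 0, 0, 0, 0, 0.5]
    - [0, 0, 0, 0, 0, 0, 0.5]

```text
time: 18.2
position: [0.5223, -0.247, 0.1602]
ee_rot: [-0.0, -0.25, 0.968, 0.0]
contact_force: [-0.2, 0.0, -1.8]
finger_gap: 0.677
grasp_force: 64.9
```

```bash
python3 - <<'E'
from h import *
plan([.5225,-.248,.16],target(119))
c=cam('wrist'); save(c,'w3.png',1.5); np.savez('w3.npz',**c)
H,S,V,u,v=masks(c)
t=(H>8)&(H<20)&(S>150)&(v>150); print('orange',blobs(t,c,.159))
y=(H>20)&(H<35)&(S>100); print('yellow',blobs(y,c,.057)); 
E
```

```text
t 18.2 pos [ 0.5223 -0.247   0.1602] yawY 119.0 axes z [-6.e-04  5.e-04 -1.e+00]
shift first(cm) [ 0.03 -0.1   0.02] then turn(units) [ 0.01 -0.   -0.  ] | shift after turn [ 0.03 -0.1   0.02] q [-0.44  0.36 -0.02  1.19  0.   -0.95] F [-0.2  0.  -1.8] gap 0.677
orange [(79, array([234.5, 155.4]), array([ 482.1, -279.6])), (80, array([243.5, 155.5]), array([ 480. , -275.6])), (70, array([253. , 155.5]), array([ 477.7, -271.5])), (78, array([262.4, 155.4]), array([ 475.4, -267.5])), (1998, array([254.3, 189.9]), array([ 493.1, -262.3]))]
yellow [(482, array([248.2, 123.3]), array([ 473.3, -278.8])), (55, array([395.3, 380.9]), array([684.2,  89.6]))]
```

View pics/w3.png

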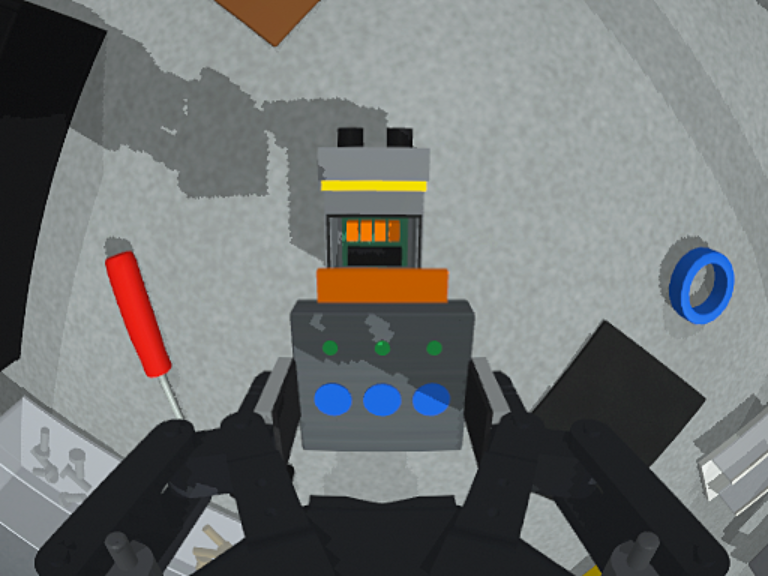

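The held cover is at (382,375) with its tab at (382,286). The lip is at (374,186) and the mouth at (374,241). I'll measure the relative pose.

```bash
cat >> h.py <<'E'
def fr(c,m,z,yaw):
    w=fray(c,np.argwhere(m)[:,::-1],z)[:,:2]*1000
    r=cv2.minAreaRect(w.astype(np.float32))
    a=np.radians(yaw); M=np.array([[np.cos(a),np.sin(a)],[-np.sin(a),np.cos(a)]])
    q=w@M.T; return np.round(r[0],1),np.round(r[1],1),round(r[2],1),'local x',np.percentile(q[:,0],[1,99]).round(1),'y',np.percentile(q[:,1],[1,99]).round(1)
def big(m):
    n,l,st,_=cv2.connectedComponentsWithStats(m.astype(np.uint8)); return l==1+np.argmax(st[1:,4])
E
python3 - <<'E'
from h import *
c=dict(np.load('w3.npz')); H,S,V,u,v=masks(c)
s=ctrl.get_state(); a=np.radians(29); p=s['position']*1000; print('TCP local',p[0]*np.cos(a)+p[1]*np.sin(a),-p[0]*np.sin(a)+p[1]*np.cos(a))
y=big((H>20)&(H<35)&(S>100)&(v<180)); print('lip',fr(c,y,.057,29))
t=big((H>5)&(H<20)&(S>150)&(v>165)); print('tab',fr(c,t,.1614,29))
b=[np.array(x[2]) for x in blobs((H>95)&(H<125)&(S>100)&(v>240)&(v<290),c,.1724)]; print('blue',b)
z=pts  # lip strip edge lines in image
for n,m,zz in(('lip',y,.057),('tab',t,.1614)):
    cols=np.where(m.any(0))[0][4:-4]
    for nm,f in(('top',np.min),('bot',np.max)):
        e=np.array([[k,f(np.where(m[:,k])[0])+(-.5 if nm=='top' else .5)] for k in cols]); w=fray(c,e,zz)[:,:2]*1000
        vx,vy,x0,y0=cv2.fitLine(w.astype(np.float32),2,0,.01,.01).ravel()
        print(n,nm,'ang',np.degrees(np.arctan2(vx,-vy)).round(2),'x loc',(x0*np.cos(a)+y0*np.sin(a)).round(2))
E
```

```text
TCP local 337.24637146794436 -469.1680532699586
lip (array([ 473. , -278.7]), array([ 5.6, 57.4]), 27.6, 'local x', array([275.7, 281.8]), 'y', array([-501.7, -444.5]))
tab (array([ 492.2, -262.7]), array([12.2, 44. ]), 29.0, 'local x', array([297.6, 309.3]), 'y', array([-489.9, -446.9]))
blue [array([ 533.9, -259.2]), array([ 517.4, -229.3]), array([ 525.6, -244.2])]
lip top ang 27.6 x loc 275.77
lip bot ang 27.99 x loc 281.53
tab top ang 28.81 x loc 297.31
tab bot ang 28.95 x loc 309.54
```

Emit:
apply_moves:
  increments:
    - [0.32, -0.14, 1, 0, 0, 0.2, 0.5]
    - [0.32, -0.14, 2, 0, 0, 0, 0.5]
    - [0.32, -0.13, 2.5, 0, 0, 0, 0.5]
    - [0.32, -0.13, 2, 0, 0, 0, 0.5]
    - [0, 0, 1, 0, 0, 0, 0.5]
    - [0, 0, 0, 0, -0.75, 0, 0.5]
    - [0, 0, 0, 0, -0.75, 0, 0.5]
    - [0, 0, 0, 0, -0.75, 0, 0.5]
    - [0, 0, 0, 0, -0.75, 0, 0.5]
    - [0, 0, 0, 0, 0, 0, 0.5]

```text
time: 19.5
position: [0.5128, -0.2588, 0.0756]
ee_rot: [0.126, -0.239, 0.962, 0.031]
contact_force: [-0.0, -0.3, -1.2]
finger_gap: 0.678
grasp_force: 65.0
```

```bash
cat >> h.py <<'E'
YB=27.8; a=np.radians(YB); EX=np.array([np.cos(a),np.sin(a),0]); EY=np.array([-np.sin(a),np.cos(a),0])
def loc(p): p=np.asarray(p); return np.array([p@EX,p@EY,p[2]])
def st():
    s=ctrl.get_state(); r=q2R(s['ee_rot']); M=r.as_matrix()
    print('t',round(s['time'],2),'TCP loc mm',(loc(s['position'])*1000).round(2),'yaw-90',(np.degrees(np.arctan2(M[1,1],M[0,1]))-90).round(2),'tilt',np.degrees(np.arcsin(-M[:,2]@-EX)).round(2),'F loc',loc(s['contact_force']).round(1),'gap',round(s['finger_gap'],3),'T',np.round(s['ft_torque'],2))
    return s,r
def world2tool(dx,dy,dz): # mm in box axes -> tool cm
    r=q2R(ctrl.get_state()['ee_rot']); print('tool cm',(r.inv().apply(EX*dx+EY*dy+np.array([0,0,dz]))/10).round(3))
E
python3 - <<'E'
from h import *
st()
c=cam('wrist'); save(c,'w4.png',1.5); np.savez('w4.npz',**c)
H,S,V,u,v=masks(c)
y=big((H>20)&(H<35)&(S>100)&(v<220)); print('lip',fr(c,y,.057,27.8))
world2tool(-1,0,0); world2tool(0,0,-1)
E
```

```text
t 19.5 TCP loc mm [ 332.97 -468.07   75.56] yaw-90 27.89 tilt 14.96 F loc [-0.1 -0.2 -1.2] gap 0.678 T [-0.12  0.27 -0.03]Traceback (most recent call last):
  File "<stdin>", line 5, in <module>
  File "h.py", line 43, in big
    n,l,st,_=cv2.connectedComponentsWithStats(m.astype(np.uint8)); return l==1+np.argmax(st[1:,4])
                                                                               ~~~~~~~~~^^^^^^^^^^
    return _wrapfunc(a, 'argmax', axis=axis, out=out, **kwds)
    return bound(*args, **kwds)
ValueError: attempt to get argmax of an empty sequence
```

View pics/w4.png

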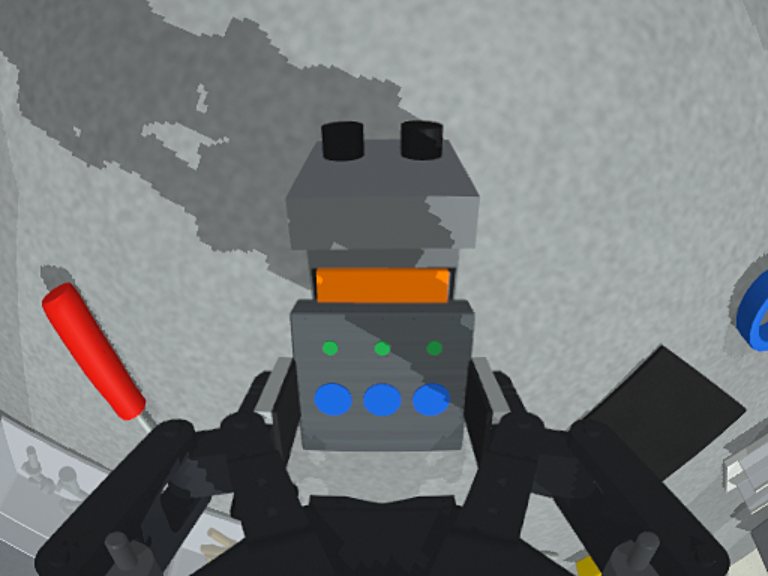

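The housing's top face spans rows 197–248 and columns 288–477, and it hides the lip. The tab at columns 317–450 is well centred on it. I'll use the housing's top front edge to get x.

```bash
python3 - <<'E'
from h import *
c=dict(np.load('w4.npz')); g=cv2.cvtColor(c['image'],cv2.COLOR_RGB2GRAY).astype(float)
L=lambda u,v,z:(np.array([loc(p) for p in fray(c,np.array([[u,v]]),z)])*1000)[0].round(2)
for k in(205,230,255,270):
    d=np.diff(g[120:178,k]); print(k,[(120+i,int(d[i])) for i in np.argsort(-abs(d))[:4]])
for r in(140,155,160):
    d=np.diff(g[r,180:330]); i=np.argsort(-abs(d))[:6]; print(r,[(180+j,int(d[j])) for j in i])
for v in(164.5,165,165.5,166): print(v,L(254,v,.07))
print('back',L(254,130.5,.07))
H,S,V,u,v=masks(c); t=big((H>5)&(H<20)&(S>150)&(v>165)); q=np.argwhere(t); print('tab rows',q.min(0),q.max(0))
# tab/plate junction height: local (-28.,4) in cover
s=ctrl.get_state(); th=np.radians(15)
def cov(x,z): z-=2.8; x+=.3; return x*np.cos(th)-z*np.sin(th), x*np.sin(th)+z*np.cos(th)
p=loc(s['position'])*1000
for x,z,vv in((-28,4,q.max(0)[0]+.5),(-39,4,None),(-39,0,q.min(0)[0]-.5)):
    dx,dz=cov(x,z); print('pred',p[0]+dx,p[2]+dz, 'cam', None if vv is None else L(254,vv,(p[2]+dz)/1000))
E
```

```text
205 [(np.int64(175), 8), (np.int64(166), -8), (np.int64(165), -4), (np.int64(171), 4)]
230 [(np.int64(166), -29), (np.int64(164), 22), (np.int64(165), -4), (np.int64(163), -3)]
255 [(np.int64(165), -8), (np.int64(130), 3), (np.int64(164), -3), (np.int64(166), -3)]
270 [(np.int64(165), -9), (np.int64(164), -5), (np.int64(130), 2), (np.int64(137), -2)]
140 [(np.int64(318), 42), (np.int64(284), 37), (np.int64(285), 16), (np.int64(190), -15), (np.int64(191), -8), (np.int64(317), -5)]
155 [(np.int64(300), 44), (np.int64(192), -22), (np.int64(317), 18), (np.int64(316), 10), (np.int64(191), -7), (np.int64(298), -4)]
160 [(np.int64(302), 52), (np.int64(317), 20), (np.int64(316), 19), (np.int64(192), -17), (np.int64(193), -14), (np.int64(303), 7)]
164.5 [ 284.87 -467.49   70.  ]
165 [ 285.13 -467.49   70.  ]
165.5 [ 285.4  -467.49   70.  ]
166 [ 285.67 -467.49   70.  ]
back [ 267.71 -467.51   70.  ]
tab rows [179 211] [201 298]
pred 306.2833101716746 69.68285547962309 cam [ 306.3  -467.48   69.68]
pred 295.65812608249485 66.83584598349536 cam None
pred 296.6934022629049 62.97214267833909 cam [ 296.66 -467.48   62.97]
```

Emit:
apply_moves:
  increments:
    - [0.11, 0.02, 0.4, 0, 0, 0, 0.5]
    - [0.11, 0, 0.4, 0, 0, 0, 0.5]
    - [0.08, 0, 0.3, 0, 0, 0, 0.5]
    - [0.08, 0, 0.3, 0, 0, 0, 0.5]
    - [0.05, 0, 0.2, 0, 0, 0, 0.5]
    - [0, 0, 0, 0, 0, 0, 0.5]

```text
time: 20.3
position: [0.5134, -0.2584, 0.0588]
ee_rot: [0.127, -0.24, 0.962, 0.032]
contact_force: [0.6, -0.9, -1.0]
finger_gap: 0.675
grasp_force: 65.0
```

```bash
python3 - <<'E'
from h import *
st()
E
```

```text
t 20.3 TCP loc mm [ 333.61 -468.06   58.8 ] yaw-90 27.96 tilt 14.99 F loc [ 0.1 -1.1 -1. ] gap 0.675 T [-0.15  0.23  0.02]
```

Emit:
apply_moves:
  increments:
    - [0.19, 0, -0.05, 0, 0, 0, 0.5]
    - [0.19, 0, -0.05, 0, 0, 0, 0.5]
    - [0.19, 0, -0.05, 0, 0, 0, 0.5]
    - [0.19, 0, -0.05, 0, 0, 0, 0.5]
    - [0.1, 0, -0.03, 0, 0, 0, 0.5]
    - [0, 0, 0, 0, 0, 0, 0.5]

```text
time: 21.05
position: [0.5056, -0.2627, 0.059]
ee_rot: [0.127, -0.239, 0.962, 0.031]
contact_force: [-0.3, 0.0, -1.0]
finger_gap: 0.681
grasp_force: 65.0
```

```bash
python3 - <<'E'
from h import *
st()
c=cam('side'); np.savez('s2.npz',**c); im=c['image'][215:295,250:340]; cv2.imwrite('pics/s2.png',cv2.resize(im[:,:,::-1],None,fx=6,fy=6,interpolation=2))
E
```

```text
t 21.05 TCP loc mm [ 324.7  -468.18   58.99] yaw-90 27.96 tilt 15.0 F loc [-0.3  0.1 -1. ] gap 0.681 T [-0.19  0.25  0.03]
```

View pics/s2.png

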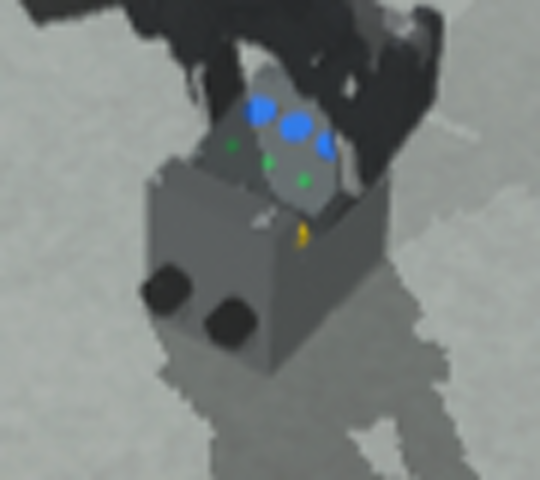

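The tab has vanished under the lip at (300,230) and there is no contact force, so the tuck is good. Now I rotate it down around the tab.

Emit:
apply_moves:
  increments:
    - [0.04, 0, 0.22, 0, 0.6, 0, 0.5]
    - [0.03, 0, 0.22, 0, 0.6, 0, 0.5]
    - [0.02, 0, 0.22, 0, 0.6, 0, 0.5]
    - [0.005, 0, 0.22, 0, 0.6, 0, 0.5]
    - [0, 0, 0, 0, 0, 0, 0.5]
    - [0, 0, 0, 0, 0, 0, 0.5]

```text
time: 21.85
position: [0.5062, -0.2622, 0.05]
ee_rot: [0.026, -0.242, 0.97, 0.007]
contact_force: [0.0, -0.9, -2.0]
finger_gap: 0.675
grasp_force: 64.9
```

```bash
python3 - <<'E'
from h import *
st()
E
```

```text
t 21.85 TCP loc mm [ 325.5  -468.     50.03] yaw-90 27.97 tilt 3.05 F loc [-0.4 -0.8 -2. ] gap 0.675 T [0.   0.04 0.02]
```

Emit:
apply_moves:
  increments:
    - [0, 0, 0.07, 0, 0.3, 0, 0.5]
    - [0, 0, 0.08, 0, 0.3, 0, 0.5]
    - [0, 0, 0.05, 0, 0, 0, 0.5]
    - [0, 0, 0, 0, 0, 0, 0.5]
    - [0, 0, 0, 0, 0, 0, 0.5]

```text
time: 22.48
position: [0.5062, -0.2623, 0.0481]
ee_rot: [-0.0, -0.242, 0.97, 0.0]
contact_force: [0.0, -0.1, -1.5]
finger_gap: 0.676
grasp_force: 64.9
```

```bash
python3 - <<'E'
from h import *
st()
E
```

```text
t 22.48 TCP loc mm [ 325.41 -468.11   48.11] yaw-90 27.96 tilt -0.0 F loc [-0.  -0.1 -1.5] gap 0.676 T [ 0.02 -0.06  0.04]
```

Flat, with the rim about 0.3 mm below. I'll ease down in 0.3 mm steps until the force rises.

Emit:
apply_moves:
  increments:
    - [0, 0, 0.03, 0, 0, 0, 0.5]
    - [0, 0, 0.03, 0, 0, 0, 0.5]
    - [0, 0, 0, 0, 0, 0, 0.5]

```text
time: 22.85
position: [0.5062, -0.2624, 0.0479]
ee_rot: [0.0, -0.242, 0.97, -0.0]
contact_force: [-1.8, 0.8, 5.0]
finger_gap: 0.676
grasp_force: 65.6
```

Emit:
apply_moves:
  increments:
    - [0, 0, 0.03, 0, 0, 0, 0.5]
    - [0, 0, 0.02, 0, 0, 0, 0.5]
    - [0, 0, 0, 0, 0, 0, 0.5]

```text
time: 23.22
position: [0.5062, -0.2624, 0.0478]
ee_rot: [0.0, -0.242, 0.97, -0.0]
contact_force: [-3.4, 1.5, 9.3]
finger_gap: 0.68
grasp_force: 66.2
```

Emit:
apply_moves:
  increments:
    - [0, 0, 0.03, 0, 0, 0, 0.5]
    - [0, 0, 0.02, 0, 0, 0, 0.5]
    - [0, 0, 0, 0, 0, 0, 0.5]
    - [0, 0, 0, 0, 0, 0, 0.5]

```text
time: 23.72
position: [0.5063, -0.2624, 0.0478]
ee_rot: [0.0, -0.242, 0.97, -0.0]
contact_force: [-5.1, 1.6, 13.7]
finger_gap: 0.68
grasp_force: 66.7
```

That is about 15 N on the seal with the cover's weight included. Hold, relax, release and rise.

Emit:
apply_moves:
  increments:
    - [0, 0, 0, 0, 0, 0, 0.5]
    - [0, 0, 0, 0, 0, 0, 0.5]
    - [0, 0, 0, 0, 0, 0, 0.5]
    - [0, 0, 0, 0, 0, 0, 0.5]
    - [0, 0, -0.06, 0, 0, 0, 0.5]
    - [0, 0, -0.05, 0, 0, 0, 0.5]
    - [0, 0, 0, 0, 0, 0, 0.7]
    - [0, 0, 0, 0, 0, 0, 0.8]
    - [0, 0, 0, 0, 0, 0, 1]
    - [0, 0, 0, 0, 0, 0, 1]
    - [0, 0, 0, 0, 0, 0, 1]
    - [0, 0, 0, 0, 0, 0, 1]

```text
time: 25.22
position: [0.5063, -0.2623, 0.0476]
ee_rot: [-0.0, -0.242, 0.97, -0.0]
contact_force: [-0.3, -0.1, -0.9]
finger_gap: 0.998
grasp_force: 0.0
```

Emit:
apply_moves:
  increments:
    - [0, 0, -1, 0, 0, 0, 1]
    - [0, 0, -2.5, 0, 0, 0, 1]
    - [0, 0, -3, 0, 0, 0, 1]
    - [0, 0, -3, 0, 0, 0, 1]
    - [0, 0, -1.5, 0, 0, 0, 1]
    - [0, 0, 0, 0, 0, 0, 1]

```text
time: 25.98
position: [0.5068, -0.2626, 0.1586]
ee_rot: [0.001, -0.242, 0.97, -0.001]
contact_force: [-0.5, -0.2, -0.7]
finger_gap: 1.0
grasp_force: 0.0
```

```bash
python3 - <<'E'
from h import *
st()
c=cam('wrist'); save(c,'w5.png',1.5); np.savez('w5.npz',**c)
P=None
H,S,V,u,v=masks(c)
y=big((H>20)&(H<35)&(S>100)&(v<200)); print('lip',fr(c,y,.057,27.8))
print([ (b[1],(loc(np.append(b[2]/1000,.06))*1000).round(1)) for b in blobs((H>95)&(H<125)&(S>100)&(v>120)&(v<260)&(u>180)&(u<330),c,.06)])
p=(u>200)&(u<310)&(v>130)&(v<230)
c2=cam('top'); P=pts(c2); L=np.stack([P@EX,P@EY,P[...,2]],-1)*1000
O=np.array([325.9,-467.5,0])
for x0 in(-22,0,15,24):
    m=(abs(L[...,0]-O[0]-x0)<4)&(abs(L[...,1]-O[1])<20)&(L[...,2]>40); print(x0,m.sum(),np.median(L[...,2][m]).round(1))
E
```

```text
t 25.98 TCP loc mm [ 325.84 -468.63  158.59] yaw-90 27.96 tilt 0.06 F loc [-0.6  0.1 -0.7] gap 1.0 T [ 0.02 -0.01  0.03]
lip (array([ 473.9, -278.1]), array([ 4.4, 58. ]), 28.0, 'local x', array([287.2, 291.7]), 'y', array([-495.9, -438.2]))
[(array([235.4, 196.1]), array([ 329.7, -484.3,   60. ])), (array([255. , 196.3]), array([ 329.8, -467.4,   60. ])), (array([274.8, 196.3]), array([ 329.8, -450.3,   60. ]))]
-22 111 650.4
0 102 650.9
15 91 650.6
24 103 648.4
```

View pics/w5.png

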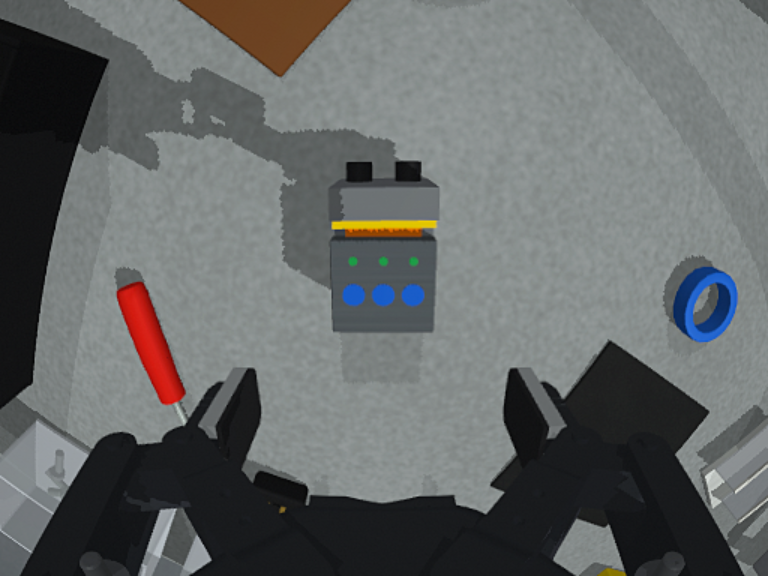

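The wrist view shows the cover closed on the box at (383,285), with the tab under the yellow lip at (383,228). The arm blocked the top camera's depth, so I'll check flatness with the wrist depth before signing off.

```bash
python3 - <<'E'
from h import *
c=dict(np.load('w5.npz'))
for u,v in((225,162),(285,162),(225,217),(285,217),(255,185)):
    zc=np.median(c['z_map'][v-1:v+2,u-1:u+2]); x=(u-c['cx'])/c['fx']; y=(v-c['cy'])/c['fy']; r=np.hypot(x,y)
    k=np.tan(r)/r; p=(np.array([x*k*zc,y*k*zc,zc])-c['t'])@c['R']; print((loc(p)*1000-[325.9,-467.3,0]).round(1))
E
```

```text
[-26.4 -25.2  60.4]
[-26.4  25.   59.9]
[ 23.4 -26.6  60. ]
[23.2 26.6 60.3]
[-6.3 -0.1 60.1]
```

Level to within 0.3 mm at the four corners and seated. Handing in.

```bash
python3 -c "
from station import ctrl; print(ctrl.sign_off())"
```

```text
the job is handed in; nothing more can be done
None
```

The cover is closed flat on the box with its tab under the lip. It was re-gripped on the mat, pressed down with about 15 N and released, and the job was handed in at about 26 s.

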